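# Snap the cover onto the checked terminal box

## Task

Two open terminal boxes stand on the machine bed. Put the loose white cover on the box with the green cone beside it and press its corners down one after another until all four clips have clicked and the cover lies flush all round, then let go. Leave the box with the red padlock open, and do not push the cone, the padlock or the red ring about.

Things in the scene. Friction and masses are not known exactly. Their poses are not given: they have to be found in the camera images.
- box_a: open grey terminal box fixed to the bed on the robot's left (+y): 140 mm (its x) by 91 mm (its y), 50 mm high, edges tapered in 3 mm at the top; coloured terminal strips inside, two black glands low on its -x end. Origin: centre of its underside; z up.
- box_a_rim (a point): centre of this box's open top, level with its flat rim, 50 mm up. Four orange sprung catches (rounded bars, 5 mm radius, 26 mm long) stand out 4 mm from the two long sides at x = +-52 mm, 17 mm below the rim: the cover's bead pushes each one in, then it springs out over the bead.
- box_b: open grey terminal box fixed to the bed on the robot's right (-y): 140 mm (its x) by 91 mm (its y), 50 mm high, edges tapered in 3 mm at the top; coloured terminal strips inside, two black glands low on its -x end. Origin: centre of its underside; z up.
- box_b_rim (a point): centre of this box's open top, level with its flat rim, 50 mm up. Four orange sprung catches (rounded bars, 5 mm radius, 26 mm long) stand out 4 mm from the two long sides at x = +-52 mm, 17 mm below the rim: the cover's bead pushes each one in, then it springs out over the bead.
- cover_centre (a point): centre (half-way up) of the loose white plastic cover, 152 mm (x) by 108 mm (y), about 160 g, lying right way up on its skirt; 25 mm above the skirt's lower edge, 3.5 mm below the plate's upper face. The skirt, 24.5 mm deep, goes outside the box, 3 mm clear at each end. It fits either way round (a half turn is the same). Home, its top plate lies on the rim and this point is 50.5 mm above the bed.
- cover_rib (a point): middle of the cover's black grip rib, 14.5 mm above cover_centre: 70 mm along x, 16 mm across y, 22 mm high; pinch it across y. Set down loosely on a box the cover rests on the four catches, about 10 mm above home (cover_centre then about 61 mm above the bed); each corner then needs 6 to 18 N straight down on its red pad to snap (press with about 20 N).
- cone: green plastic marker cone, 52 mm across, 56 mm high, standing at the +x end of one of the boxes (about 125 mm from its centre): this box is checked and is to be closed. Origin: centre of its underside.
- padlock: red padlock with steel shackle, 24 by 42 mm, 64 mm high, standing at the +x end of the other box: that box is still locked out and stays open. Origin: centre of its underside.
- ring: red-painted steel ring, 96 mm across, 36 mm hole, 22 mm high, lying on the bed: leave it alone. Origin: centre of its underside.
- cover_pad0 (a point): middle of the top of a red round press pad (22 mm across) at the cover's corner x = -52, y = -42 mm, 6.5 mm above cover_centre; a catch lies below each pad. 57 mm above the bed when this corner is home, about 67 mm when it only rests on its catch.
- cover_pad1 (a point): middle of the top of a red round press pad (22 mm across) at the cover's corner x = -52, y = +42 mm, 6.5 mm above cover_centre; a catch lies below each pad. 57 mm above the bed when this corner is home, about 67 mm when it only rests on its catch.
- cover_pad2 (a point): middle of the top of a red round press pad (22 mm across) at the cover's corner x = +52, y = -42 mm, 6.5 mm above cover_centre; a catch lies below each pad. 57 mm above the bed when this corner is home, about 67 mm when it only rests on its catch.
- cover_pad3 (a point): middle of the top of a red round press pad (22 mm across) at the cover's corner x = +52, y = +42 mm, 6.5 mm above cover_centre; a catch lies below each pad. 57 mm above the bed when this corner is home, about 67 mm when it only rests on its catch.
Mind the look-alikes: they are no part of the job. Leave any pink or purple look-alike of the part that bears cover_centre alone.

How it is judged:
By the outcome, as a careful person would: the job done as asked, in the order asked, and still so for the second after the job is handed in, with the robot touching nothing.
It also fails if it takes over 61 s, if anything falls off the work surface, if the arm or the gripper's body presses on something with over 40 N, if the wrist force passes 120 N, or if a joint passes its speed limit or range.

## Robot

A 6-joint arm with a two-finger parallel gripper is mounted at the origin on the work surface. World frame = base frame: x ahead of the robot, y to its left, z up, the work surface at z = 0. Lengths are in m, angles in degrees, forces in N, time in s.
With the tool pointing down it reaches from about 0.4 to 0.825 m from the base axis. Payload 7 kg.
Tool frame: the origin (TCP) lies between the finger pads; the fingertips stand 14 mm ahead of it and the grasp point (between the pads) lies 5 mm behind it; y points along the fingers, x is the direction in which the jaws open and shut, and the axes are right-handed (so a half turn about y gives the same grasp; the last joint's range is limited). The gripper opens to 88 mm and grips with 3 to 60 N. Pads are 19 mm wide; open, the fingers measure 130 mm over their backs; the gripper's body (78 mm by 193 mm) begins 47 mm behind the grasp point.
Start: joints at [-60.098, 20.546, 0.682, 0, -70.136, -16.507], TCP at [0.156, -0.657, 0.241] pointing down, gripper open.
Joint ranges: [-176.03, 176.03], [-82.01, 121.73], [-58.28, 71.71], [-173.87, 95.51], [-174.79, -0.11], [-173.66, 173.66]. Speed limits (degrees/s): [136.94, 136.94, 172.46, 180, 180, 180].

## Interface

Orientations are given as a 3x3 rotation matrix whose columns are the frame's x, y, z axes.
In Python, from cell import sensors, read_camera, r gives the robot as it stands.
- The arm moves only by the tool move_arm, never from a script. Its argument "plan" is a list of rows, each an object of numbers: "grip": the gripper's target within -1 to 1 (shut at 1, half-way at 0, fully open at -1); "tx", "ty", "tz": the shift along the tool's x, y, z in mm; "ax", "ay", "az": the turn, a rotation vector about the tool's x, y, z in degrees. In form: [{"grip": .., "tx": .., "ty": .., "tz": .., "ax": .., "ay": .., "az": ..}, ...]. A call has 1 to 20 rows; each row is the pose to reach, as a shift and turn from the pose measured when the call began, along the tool's axes at that moment; what a row does not reach only later rows make up. A row lasts 1/12 s, in which the tool goes at most 41.7 mm and 7.16 degrees, less where a joint would pass 70% of its speed; a pose out of reach is approached as far as the arm can. A call with a gripper value outside its range is refused whole. The fingers move at their own pace and stop on an object; "force" is the grip in N (left out, the last holds). Time passes only in rows, so rows that repeat a pose let the fingers close. It gives the time, the measured TCP pose, the force and the opening at its end, in the units of the state.
- sensors.get_obs(): the state, without advancing time (a new reading comes with each control period).
- read_camera(name): name is "scene" or "top"; returns a dict with "img" (384x512x3 uint8, red, green, blue), "vfov" (degrees; the focal length in pixels is half the picture's height over the tangent of half this angle, whatever the lens; pixels are square), "cx", "cy" (the principal point, pixels), "position" and "attitude" of the camera in the world. Camera axes: x right, y up, looking along -z (the intrinsics and any distortion apply to the point x, -y, -z); pixel columns grow to the right and rows downward; lengths in m; the calibration is good to about 2 mm. A picture is of the moment at which its call begins. There is no depth.
- r.close_job(): hands the job in, once; it reports no verdict.
The state is a dict: "time": time; "qpos": joint angles; "qvel": joint speeds; "joint_torque": joint torques, N m; "ee_pos": TCP position; "tcp_rot": TCP orientation; "ft_force": force on the tool from outside, world axes, zero at the start; "torque": the same for the moment, N m; "gripper_width": opening from 0.0 (shut) to 1.0 (fully open).
Only numpy, scipy, OpenCV 4.12 (cv2) and the standard library are available. Lean on these libraries where they do the work, as an engineer would, in place of code of your own. Each camera call takes 0.05 s, during which the arm holds its last target.

## Working session

There is one attempt and no reset: what is moved stays moved. The work goes in short steps, Python scripts to look and compute and a tool call to move; the robot and the scene stay as the last step left them, time stands still between calls to the robot, and variables do not carry over. Pictures are saved under pics/ and viewed, and the job is handed in when it is done.

Besides the shell and the picture viewer there is one more tool, called after ">>>" in YAML: its name, and indented under it one key for each argument. move_arm: Moves the arm, as the interface text tells. Its arguments: {"type":"object","properties":{"plan":{"type":"array"},"force":{"type":"number"}},"required":["plan"]}

```bash
mkdir -p pics; ls; python3 - <<'E'
from cell import sensors, read_camera, r
import cv2,numpy as np
o=sensors.get_obs()
for k,v in o.items(): print(k,np.round(v,4).tolist())
for n in("scene","top"):
    c=read_camera(n); print({k:(np.round(v,4).tolist()) for k,v in c.items() if k!='img'})
    cv2.imwrite(f"pics/{n}0.png",cv2.resize(c["img"][:,:,::-1],(768,576),interpolation=cv2.INTER_CUBIC))
E
```

```text
pics
time 0.0
qpos [-60.0977, 20.5912, 0.635, -0.0211, -70.1343, -16.5078]
qvel [0.0032, 0.0098, 0.0226, -0.0454, 0.0118, 0.0333]
joint_torque [0.0004, -58.2716, 29.3055, 6.9978, 0.0068, -0.0002]
ee_pos [0.1563, -0.6562, 0.2396]
tcp_rot [[-0.2315, -0.0005, -0.9728], [0.9728, 0.0015, -0.2315], [0.0016, -1.0, 0.0001]]
ft_force [0.0913, -0.4607, 0.2061]
torque [-0.0571, 0.0156, -0.0241]
gripper_width 0.9959
{'vfov': 55.2406, 'cx': 253.4921, 'cy': 192.9953, 'position': [1.0726, -0.0417, 0.651], 'attitude': [[0.0833, -0.7164, 0.6927], [0.9965, 0.0598, -0.0579], [0.0001, 0.6951, 0.7189]]}
{'vfov': 48.4365, 'cx': 251.6448, 'cy': 191.4269, 'position': [0.4663, -0.014, 1.0495], 'attitude': [[-0.0089, 0.9971, -0.0751], [-0.9997, -0.0105, -0.0208], [-0.0216, 0.0749, 0.997]]}
```

View pics/scene0.png

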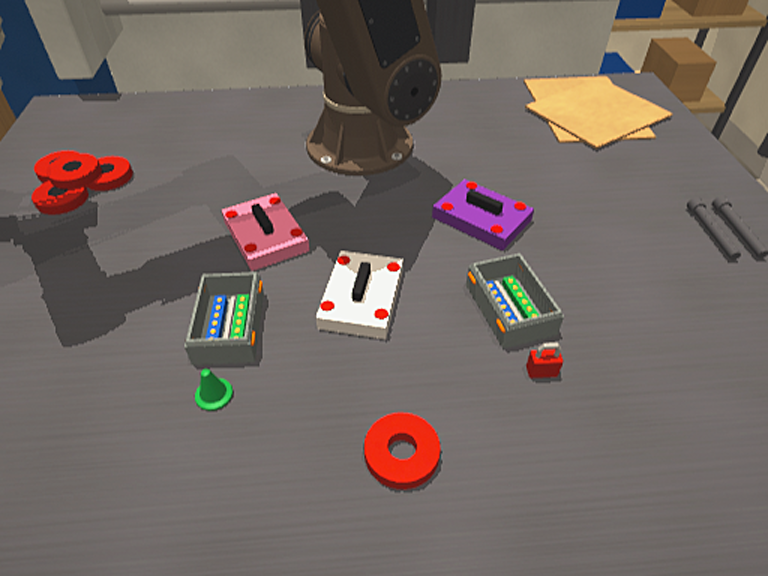

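View pics/top0.png

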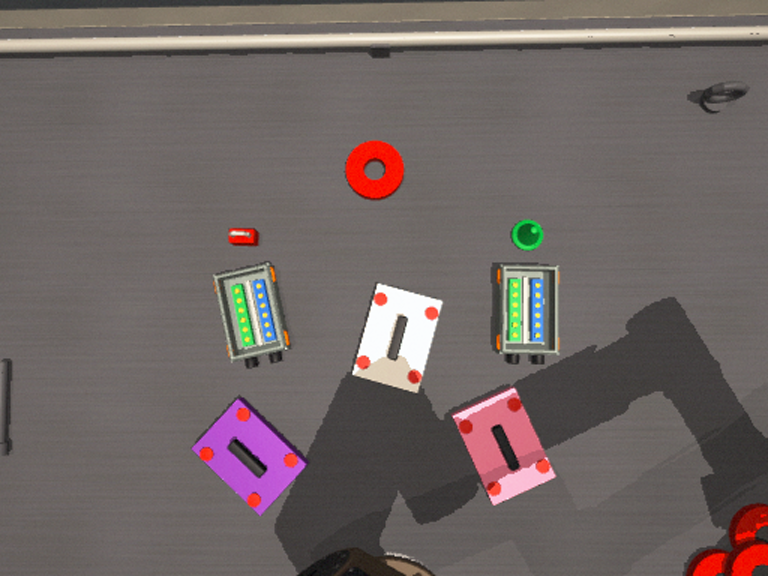

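Candidates in the top picture are white (397,337), purple (249,457) and pink (503,446). White fits the description. The box with the cone is at (527,310) on the right, which is -y, so it is box_b. I'll enlarge both.

```bash
cat > h.py <<'E'
from cell import sensors, read_camera, r
import cv2,numpy as np
def ray(c,u,v):
    f=c["img"].shape[0]/2/np.tan(np.radians(c["vfov"]/2))
    d=np.array([(u-c["cx"])/f,-(v-c["cy"])/f,-1.]); return np.array(c["attitude"])@d
def at_z(c,u,v,z):
    d=ray(c,u,v);p=np.array(c["position"]); return p+d*(z-p[2])/d[2]
def proj(c,P):
    f=c["img"].shape[0]/2/np.tan(np.radians(c["vfov"]/2))
    q=np.array(c["attitude"]).T@(np.array(P)-c["position"]); return np.array([c["cx"]+f*q[0]/-q[2],c["cy"]-f*q[1]/-q[2]])
def crop(c,u0,v0,u1,v1,k,name):
    cv2.imwrite(name,cv2.resize(c["img"][v0:v1,u0:u1,::-1],None,fx=k,fy=k,interpolation=cv2.INTER_CUBIC))
def red(c,u0,v0,u1,v1,z):
    im=c["img"].astype(int); m=((im[:,:,0]>110)&(im[:,:,1]<110)&(im[:,:,2]<110)&(im[:,:,0]>1.7*im[:,:,1])).astype(np.uint8)
    k=np.zeros_like(m);k[v0:v1,u0:u1]=m[v0:v1,u0:u1]
    n,_,s,ce=cv2.connectedComponentsWithStats(k)
    return [(ce[i],s[i,4],at_z(c,*ce[i],z)) for i in range(1,n) if s[i,4]>8]
E
python3 - <<'E'
from h import *
c=read_camera("top"); s=read_camera("scene")
crop(c,230,180,300,265,7,"pics/cov.png"); crop(c,320,165,385,250,7,"pics/box.png")
crop(s,115,170,190,280,5,"pics/boxs.png")
for n,cc,b in(("top",c,(225,180,305,265)),("scene",s,(205,160,275,230))):
    L=red(cc,*b,0.0315)
    for a in L: print(n,np.round(a[0],1),a[1],np.round(a[2],4))
    print(np.mean([a[2] for a in L],0))
E
```

```text
top [253.3 198.8] 51 [0.5252 0.0035 0.0315]
top [287.4 208.2] 52 [ 0.5018 -0.0774  0.0315]
top [241.8 241.1] 60 [0.4251 0.0319 0.0315]
top [275.8 250.8] 58 [ 0.4016 -0.0485  0.0315]
[ 0.46344019 -0.02263432  0.0315    ]
scene [228.4 173.1] 39 [ 0.4022 -0.048   0.0315]
scene [261.8 177.6] 40 [0.4251 0.033  0.0315]
scene [217.8 203.6] 45 [ 0.5024 -0.0759  0.0315]
scene [253.8 208.9] 51 [0.5255 0.0049 0.0315]
[ 0.46380504 -0.02149984  0.0315    ]
```

View pics/cov.png

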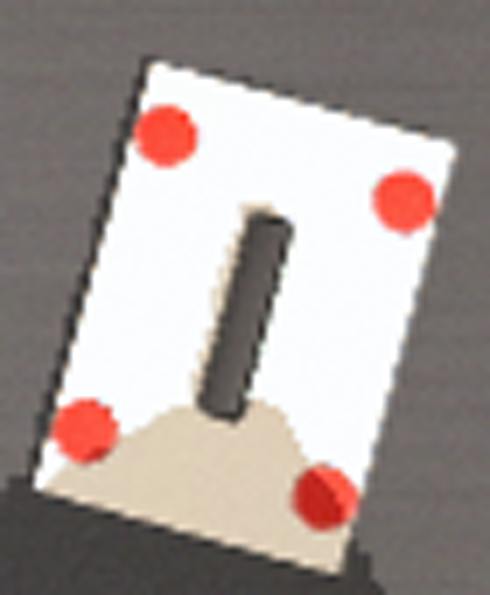

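View pics/box.png

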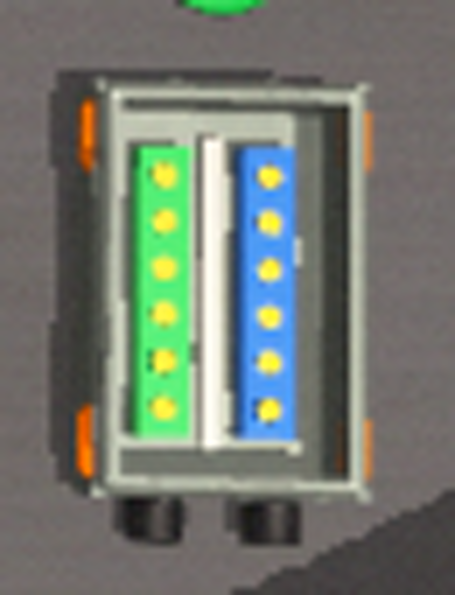

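View pics/boxs.png

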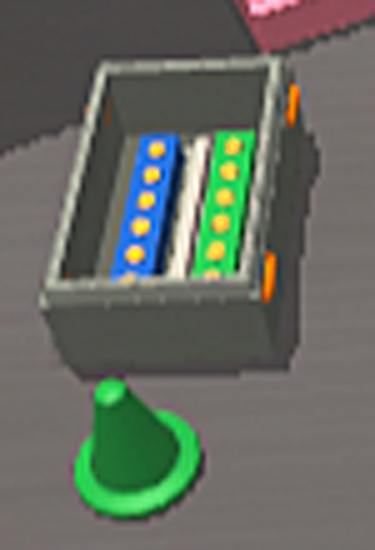

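The white cover is confirmed, with pads at full-res (253,199), (287,208), (242,241) and (276,251). The box rim corners in the crop are TL(103,87), TR(363,90), BR(361,492) and BL(99,490). The cone stands at its +x end. Next I'll locate the rim.

```bash
python3 - <<'E'
from h import *
from scipy.optimize import least_squares
c=read_camera("top"); s=read_camera("scene")
T=[(103,87),(363,90),(361,492),(99,490)]; S=[(268,292),(46,296),(103,64),(284,61)]
def f(l,k,o): return [((x+.5)/k-.5+o[0],(y+.5)/k-.5+o[1]) for x,y in l]
out=[]
for cc,l in((c,f(T,7,(320,165))),(s,f(S,5,(115,170)))):
    P=[at_z(cc,*p,.05) for p in l]; print(np.round(P,4).tolist(), np.mean(P,0)); 
    for a,b in((3,0),(2,1)):
        d=P[b]-P[a]; print(np.degrees(np.arctan2(d[1],d[0])),np.linalg.norm(d))
    for a,b in((1,0),(2,3)):
        d=P[b]-P[a]; print(np.degrees(np.arctan2(-d[0],d[1])),np.linalg.norm(d))
# terminal/ cone centroids
im=c["img"].astype(int)
m=((im[:,:,0]>200)&(im[:,:,1]>100)&(im[:,:,1]<180)&(im[:,:,2]<60)); 
m=((im[:,:,0]>1.5*im[:,:,1])&(im[:,:,1]>1.5*im[:,:,2])&(im[:,:,0]>90)).astype(np.uint8)
n,_,st,ce=cv2.connectedComponentsWithStats(m)
for i in range(1,n):
    if ce[i][0]>320 and ce[i][0]<385 and st[i,4]>4: print(ce[i],st[i],at_z(c,*ce[i],.033))
E
```

```text
[[0.5734, -0.1872, 0.05], [0.5714, -0.2737, 0.05], [0.4377, -0.2691, 0.05], [0.4391, -0.1827, 0.05]] [ 0.50539011 -0.22818622  0.05      ]
-1.9023053514170374 0.13439921162696
-1.9903290816044414 0.13380282492657308
-1.3140017070679249 0.08657586328850714
-0.9169250415119798 0.08637851184436043
[[0.58, -0.179, 0.05], [0.5744, -0.2709, 0.05], [0.4361, -0.2666, 0.05], [0.4411, -0.1822, 0.05]] [ 0.50790219 -0.2246873   0.05      ]
1.3407772184128803 0.13890154996164267
-1.7782150543008395 0.1384045102885874
-3.453865118002114 0.09210599614373727
-3.406314562386235 0.08454313359527753
[331.96428571 183.85714286] [331 179   3  11  28] [ 0.55885981 -0.18424145  0.033     ]
[331.52380952 227.76190476] [331 223   2  11  21] [ 0.45466917 -0.18081059  0.033     ]
[344.28571429 268.14285714] [343 266   4   5   7] [ 0.36002688 -0.20847523  0.033     ]
[326.33333333 324.16666667] [326 323   2   4   6] [ 0.23140977 -0.16367199  0.033     ]
```

```bash
cat >> h.py <<'E'
def box(c,x,y,yaw,o,k,name,w=75,h=85):
    a=np.radians(yaw);R=np.array([[np.cos(a),-np.sin(a)],[np.sin(a),np.cos(a)]])
    im=cv2.resize(c["img"][o[1]:o[1]+h,o[0]:o[0]+w,::-1],None,fx=k,fy=k,interpolation=cv2.INTER_CUBIC)
    for L,W,z,col in((.134,.085,.05,(0,0,255)),(.140,.091,0.0,(255,0,255))):
        P=[proj(c,[*(R@np.array([i*L/2,j*W/2])+[x,y]),z]) for i,j in((1,1),(1,-1),(-1,-1),(-1,1))]
        P=[((p+.5-np.array(o))*k-.5)*16 for p in P]
        cv2.polylines(im,[np.round(P).astype(np.int32)],True,col,1,cv2.LINE_AA,4)
    cv2.imwrite(name,im)
E
python3 - <<'E'
from h import *
c=read_camera("top"); s=read_camera("scene")
box(c,.5058,-.2277,-1.9,(320,165),7,"pics/fit_t.png"); box(s,.5058,-.2277,-1.9,(115,175),7,"pics/fit_s.png")
a=cv2.imread("pics/fit_t.png");b=cv2.imread("pics/fit_s.png")
m=np.hstack([a,b]);cv2.imwrite("pics/fit.png",cv2.resize(m,None,fx=.76,fy=.76,interpolation=cv2.INTER_AREA)); print(m.shape)
E
```

```text
(595, 1050, 3)
```

View pics/fit.png

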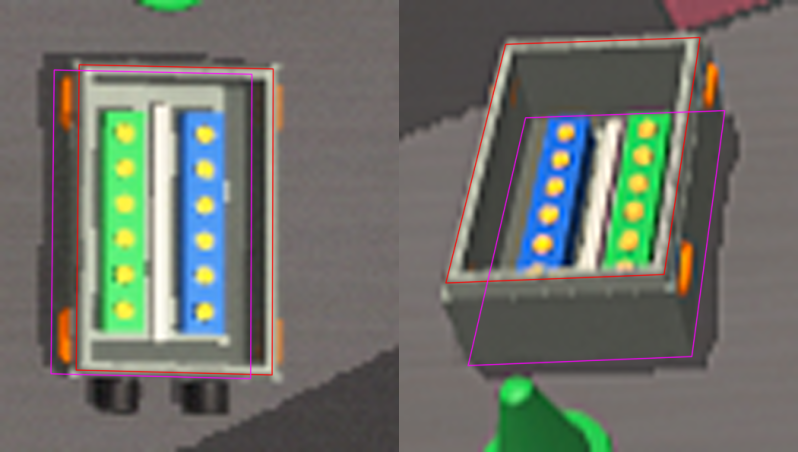

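```bash
cat >> h.py <<'E'
def go(x,y,z,xang):
    """target TCP, tool straight down, tool x at angle xang (deg, world)"""
    from scipy.spatial.transform import Rotation as Ro
    o=sensors.get_obs(); R=np.array(o["tcp_rot"]); a=np.radians(xang)
    X=np.array([np.cos(a),np.sin(a),0]);Y=np.array([0,0,-1.]);T=np.c_[X,Y,np.cross(X,Y)]
    print("t",o["time"],"pos",np.round(o["ee_pos"],4),"F",np.round(o["ft_force"],1),"w",round(float(o["gripper_width"]),3))
    print("shift mm",np.round(R.T@(np.array([x,y,z])-o["ee_pos"])*1000,1),"turn",np.round(Ro.from_matrix(R.T@T).as_rotvec(degrees=True),1))
E
python3 -c "
from h import *
go(.4636,-.0221,.13,73.9)"
```

```text
t 0.4 pos [ 0.1563 -0.6566  0.2404] F [ 0.1 -0.  -0.2] w 0.998
shift mm [ 546.   110.5 -445.9] turn [-0.  29.5  0. ]
```

>>> move_arm:
  plan:
    - {"grip":-1,"tx":546,"ty":110,"tz":-446,"ay":29.5}
    - {"grip":-1,"tx":546,"ty":110,"tz":-446,"ay":29.5}
    - {"grip":-1,"tx":546,"ty":110,"tz":-446,"ay":29.5}
    - {"grip":-1,"tx":546,"ty":110,"tz":-446,"ay":29.5}
    - {"grip":-1,"tx":546,"ty":110,"tz":-446,"ay":29.5}
    - {"grip":-1,"tx":546,"ty":110,"tz":-446,"ay":29.5}
    - {"grip":-1,"tx":546,"ty":110,"tz":-446,"ay":29.5}
    - {"grip":-1,"tx":546,"ty":110,"tz":-446,"ay":29.5}
    - {"grip":-1,"tx":546,"ty":110,"tz":-446,"ay":29.5}
    - {"grip":-1,"tx":546,"ty":110,"tz":-446,"ay":29.5}
    - {"grip":-1,"tx":546,"ty":110,"tz":-446,"ay":29.5}
    - {"grip":-1,"tx":546,"ty":110,"tz":-446,"ay":29.5}
    - {"grip":-1,"tx":546,"ty":110,"tz":-446,"ay":29.5}
    - {"grip":-1,"tx":546,"ty":110,"tz":-446,"ay":29.5}
    - {"grip":-1,"tx":546,"ty":110,"tz":-446,"ay":29.5}
    - {"grip":-1,"tx":546,"ty":110,"tz":-446,"ay":29.5}
    - {"grip":-1,"tx":546,"ty":110,"tz":-446,"ay":29.5}
    - {"grip":-1,"tx":546,"ty":110,"tz":-446,"ay":29.5}
    - {"grip":-1,"tx":546,"ty":110,"tz":-446,"ay":29.5}
    - {"grip":-1,"tx":546,"ty":110,"tz":-446,"ay":29.5}

```text
invalid input
```

```bash
python3 -c "
from h import *
go(.4636,-.0221,.0448,73.9)"
```

```text
t 0.4 pos [ 0.1563 -0.6566  0.2404] F [ 0.1 -0.  -0.2] w 0.998
shift mm [ 546.   195.7 -445.9] turn [-0.  29.5  0. ]
```

>>> move_arm:
  plan:
    - {"grip":-1,"tx":546,"ty":110,"tz":-446,"ax":0,"ay":29.5,"az":0}
    - {"grip":-1,"tx":546,"ty":110,"tz":-446,"ax":0,"ay":29.5,"az":0}
    - {"grip":-1,"tx":546,"ty":110,"tz":-446,"ax":0,"ay":29.5,"az":0}
    - {"grip":-1,"tx":546,"ty":110,"tz":-446,"ax":0,"ay":29.5,"az":0}
    - {"grip":-1,"tx":546,"ty":110,"tz":-446,"ax":0,"ay":29.5,"az":0}
    - {"grip":-1,"tx":546,"ty":110,"tz":-446,"ax":0,"ay":29.5,"az":0}
    - {"grip":-1,"tx":546,"ty":110,"tz":-446,"ax":0,"ay":29.5,"az":0}
    - {"grip":-1,"tx":546,"ty":110,"tz":-446,"ax":0,"ay":29.5,"az":0}
    - {"grip":-1,"tx":546,"ty":110,"tz":-446,"ax":0,"ay":29.5,"az":0}
    - {"grip":-1,"tx":546,"ty":110,"tz":-446,"ax":0,"ay":29.5,"az":0}
    - {"grip":-1,"tx":546,"ty":110,"tz":-446,"ax":0,"ay":29.5,"az":0}
    - {"grip":-1,"tx":546,"ty":110,"tz":-446,"ax":0,"ay":29.5,"az":0}
    - {"grip":-1,"tx":546,"ty":110,"tz":-446,"ax":0,"ay":29.5,"az":0}
    - {"grip":-1,"tx":546,"ty":110,"tz":-446,"ax":0,"ay":29.5,"az":0}
    - {"grip":-1,"tx":546,"ty":110,"tz":-446,"ax":0,"ay":29.5,"az":0}
    - {"grip":-1,"tx":546,"ty":110,"tz":-446,"ax":0,"ay":29.5,"az":0}
    - {"grip":-1,"tx":546,"ty":110,"tz":-446,"ax":0,"ay":29.5,"az":0}
    - {"grip":-1,"tx":546,"ty":110,"tz":-446,"ax":0,"ay":29.5,"az":0}

```text
time: 1.9
ee_pos: [0.4662, -0.0179, 0.1303]
tcp_rot: [[0.274, 0.002, -0.962], [0.962, 0.001, 0.274], [0.001, -1.0, -0.001]]
ft_force: [-0.1, -0.7, -0.1]
gripper_width: 1.002
```

```bash
python3 -c "
from h import *
go(.4636,-.0221,.0448,73.9)"
```

```text
t 1.9 pos [ 0.4662 -0.0179  0.1303] F [-0.1 -0.7 -0.1] w 1.002
shift mm [-4.9 85.5  1.4] turn [0.1 0.2 0.1]
```

>>> move_arm:
  plan:
    - {"grip":-1,"tx":-4.9,"ty":25,"tz":1.4,"ax":0,"ay":0,"az":0}
    - {"grip":-1,"tx":-4.9,"ty":50,"tz":1.4,"ax":0,"ay":0,"az":0}
    - {"grip":-1,"tx":-4.9,"ty":70,"tz":1.4,"ax":0,"ay":0,"az":0}
    - {"grip":-1,"tx":-4.9,"ty":80,"tz":1.4,"ax":0,"ay":0,"az":0}
    - {"grip":-1,"tx":-4.9,"ty":85.5,"tz":1.4,"ax":0,"ay":0,"az":0}
    - {"grip":-1,"tx":-4.9,"ty":85.5,"tz":1.4,"ax":0,"ay":0,"az":0}
    - {"grip":-1,"tx":-4.9,"ty":85.5,"tz":1.4,"ax":0,"ay":0,"az":0}

```text
time: 2.48
ee_pos: [0.464, -0.0222, 0.0451]
tcp_rot: [[0.274, 0.002, -0.962], [0.962, 0.0, 0.274], [0.001, -1.0, -0.002]]
ft_force: [0.0, -0.2, 0.4]
gripper_width: 0.997
```

```bash
python3 - <<'E'
from h import *
go(.4636,-.0221,.0448,73.9)
c=read_camera("scene"); crop(c,190,120,300,240,5,"pics/g1.png")
E
```

```text
t 2.4833 pos [ 0.464  -0.0222  0.0451] F [ 0.  -0.2  0.4] w 0.997
shift mm [-0.   0.3  0.4] turn [0.1 0.2 0.1]
```

View pics/g1.png

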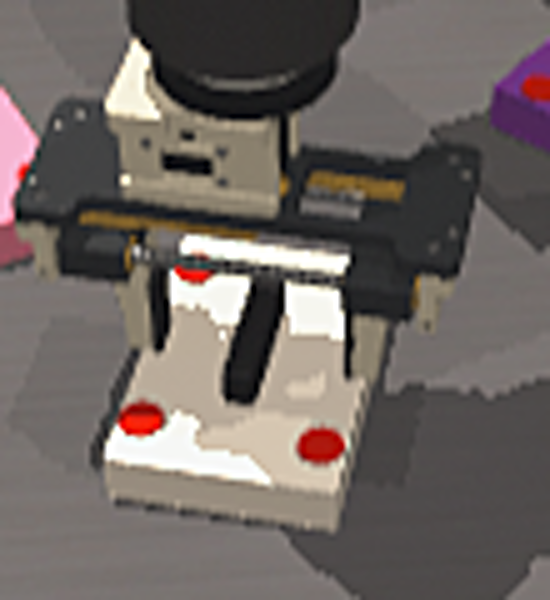

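The fingers straddle the rib, crop about (255,340), and are centred on it, so I close now.

>>> move_arm:
  plan:
    - {"grip":1,"tx":0,"ty":0,"tz":0,"ax":0,"ay":0,"az":0}
    - {"grip":1,"tx":0,"ty":0,"tz":0,"ax":0,"ay":0,"az":0}
    - {"grip":1,"tx":0,"ty":0,"tz":0,"ax":0,"ay":0,"az":0}
    - {"grip":1,"tx":0,"ty":0,"tz":0,"ax":0,"ay":0,"az":0}
    - {"grip":1,"tx":0,"ty":0,"tz":0,"ax":0,"ay":0,"az":0}
    - {"grip":1,"tx":0,"ty":0,"tz":0,"ax":0,"ay":0,"az":0}
    - {"grip":1,"tx":0,"ty":0,"tz":0,"ax":0,"ay":0,"az":0}
    - {"grip":1,"tx":0,"ty":0,"tz":0,"ax":0,"ay":0,"az":0}
  force: 35

```text
time: 3.2
ee_pos: [0.4642, -0.0221, 0.0455]
tcp_rot: [[0.274, 0.003, -0.962], [0.962, 0.001, 0.274], [0.001, -1.0, -0.002]]
ft_force: [-0.4, 1.1, -0.4]
gripper_width: 0.459
```

>>> move_arm:
  plan:
    - {"grip":1,"tx":0,"ty":0,"tz":0,"ax":0,"ay":0,"az":0}
    - {"grip":1,"tx":0,"ty":0,"tz":0,"ax":0,"ay":0,"az":0}
    - {"grip":1,"tx":0,"ty":0,"tz":0,"ax":0,"ay":0,"az":0}
    - {"grip":1,"tx":0,"ty":0,"tz":0,"ax":0,"ay":0,"az":0}
    - {"grip":1,"tx":0,"ty":0,"tz":0,"ax":0,"ay":0,"az":0}
    - {"grip":1,"tx":0,"ty":0,"tz":0,"ax":0,"ay":0,"az":0}

```text
time: 3.7
ee_pos: [0.4642, -0.0221, 0.0454]
tcp_rot: [[0.274, 0.002, -0.962], [0.962, 0.001, 0.274], [0.001, -1.0, -0.002]]
ft_force: [-0.0, -0.5, 0.0]
gripper_width: 0.177
```

```bash
python3 - <<'E'
from h import *
go(.4636,-.0221,.13,73.9)
go(.5062,-.2275,.13,88.1)
E
```

```text
t 3.7 pos [ 0.4642 -0.0221  0.0454] F [-0.  -0.5  0. ] w 0.177
shift mm [ -0.1 -84.6   0.4] turn [0.1 0.2 0.1]
t 3.7 pos [ 0.4642 -0.0221  0.0454] F [-0.  -0.5  0. ] w 0.177
shift mm [-185.9  -84.6  -96.9] turn [  0.1 -14.    0.1]
```

>>> move_arm:
  plan:
    - {"grip":1,"tx":0,"ty":-15,"tz":0,"ax":0,"ay":0,"az":0}
    - {"grip":1,"tx":0,"ty":-40,"tz":0,"ax":0,"ay":0,"az":0}
    - {"grip":1,"tx":0,"ty":-65,"tz":0,"ax":0,"ay":0,"az":0}
    - {"grip":1,"tx":0,"ty":-85,"tz":0,"ax":0,"ay":0,"az":0}
    - {"grip":1,"tx":-20,"ty":-85,"tz":-10,"ax":0,"ay":-2,"az":0}
    - {"grip":1,"tx":-45,"ty":-85,"tz":-23,"ax":0,"ay":-4,"az":0}
    - {"grip":1,"tx":-75,"ty":-85,"tz":-38,"ax":0,"ay":-6,"az":0}
    - {"grip":1,"tx":-105,"ty":-85,"tz":-54,"ax":0,"ay":-8,"az":0}
    - {"grip":1,"tx":-135,"ty":-85,"tz":-70,"ax":0,"ay":-10,"az":0}
    - {"grip":1,"tx":-160,"ty":-85,"tz":-83,"ax":0,"ay":-12,"az":0}
    - {"grip":1,"tx":-176,"ty":-85,"tz":-92,"ax":0,"ay":-13,"az":0}
    - {"grip":1,"tx":-186,"ty":-85,"tz":-97,"ax":0,"ay":-14,"az":0}
    - {"grip":1,"tx":-186,"ty":-85,"tz":-97,"ax":0,"ay":-14,"az":0}
    - {"grip":1,"tx":-186,"ty":-85,"tz":-97,"ax":0,"ay":-14,"az":0}

```text
time: 4.87
ee_pos: [0.5056, -0.228, 0.1297]
tcp_rot: [[0.035, 0.001, -0.999], [0.999, 0.001, 0.035], [0.001, -1.0, -0.001]]
ft_force: [0.3, 0.5, -1.7]
gripper_width: 0.183
```

```bash
python3 - <<'E'
from h import *
go(.5062,-.2275,.13,88.1)
c=read_camera("scene"); t=read_camera("top")
crop(c,90,110,210,280,4,"pics/h_s.png");crop(t,310,120,400,260,4,"pics/h_t.png")
a=cv2.imread("pics/h_s.png");b=cv2.imread("pics/h_t.png");m=np.zeros((680,840,3),np.uint8);m[:,:480]=a;m[:560,480:]=b
cv2.imwrite("pics/h.png",cv2.resize(m,None,fx=.88,fy=.88,interpolation=cv2.INTER_AREA))
z=sensors.get_obs()["ee_pos"][2]-.0454+.0315
for n,cc,bb in(("top",t,(310,120,400,260)),("scene",c,(90,110,210,280))):
    for a in red(cc,*bb,z): print(n,np.round(a[0],1),a[1],np.round(a[2],4))
E
```

```text
t 4.8667 pos [ 0.5056 -0.228   0.1297] F [ 0.3  0.5 -1.7] w 0.183
shift mm [ 0.6 -0.3 -0.5] turn [ 0.1 -0.1  0.1]
top [339. 228.] 66 [ 0.4549 -0.1834  0.1162]
top [378.1 229.3] 66 [ 0.4515 -0.2675  0.1162]
scene [184.9 133.4] 11 [ 0.3448 -0.1463  0.1162]
scene [197.5 154.4] 36 [ 0.4261 -0.1145  0.1162]
scene [189.6 168.7] 247 [ 0.4729 -0.1305  0.1162]
scene [166.1 164.7] 47 [ 0.4554 -0.1821  0.1162]
scene [173.1 190.7] 15 [ 0.5373 -0.1615  0.1162]
scene [117.4 201. ] 67 [ 0.5568 -0.2697  0.1162]
scene [159.8 199.4] 69 [ 0.5595 -0.1861  0.1162]
scene [168.3 225.1] 21 [ 0.6273 -0.1642  0.1162]
```

View pics/h.png

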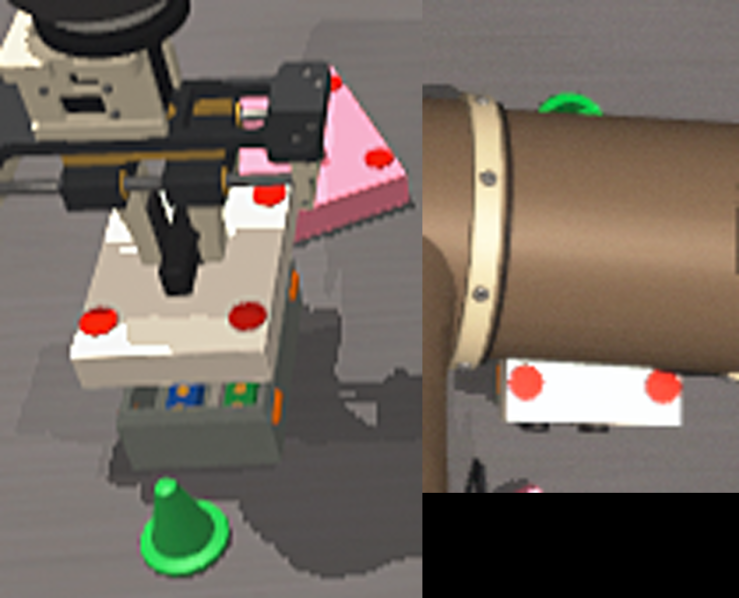

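>>> move_arm:
  plan:
    - {"grip":1,"tx":-0.8,"ty":12,"tz":-0.4,"ax":0,"ay":0,"az":0}
    - {"grip":1,"tx":-0.8,"ty":24,"tz":-0.4,"ax":0,"ay":0,"az":0}
    - {"grip":1,"tx":-0.8,"ty":30,"tz":-0.4,"ax":0,"ay":0,"az":0}
    - {"grip":1,"tx":-0.8,"ty":34,"tz":-0.4,"ax":0,"ay":0,"az":0}
    - {"grip":1,"tx":-0.8,"ty":37,"tz":-0.4,"ax":0,"ay":0,"az":0}
    - {"grip":1,"tx":-0.8,"ty":40,"tz":-0.4,"ax":0,"ay":0,"az":0}

```text
time: 5.47
ee_pos: [0.5065, -0.2276, 0.0902]
tcp_rot: [[0.033, 0.002, -0.999], [0.999, 0.001, 0.033], [0.001, -1.0, -0.002]]
ft_force: [0.1, 0.3, -1.9]
gripper_width: 0.179
```

>>> move_arm:
  plan:
    - {"grip":1,"tx":0,"ty":2,"tz":0,"ax":0,"ay":0,"az":0}
    - {"grip":1,"tx":0,"ty":4,"tz":0,"ax":0,"ay":0,"az":0}
    - {"grip":1,"tx":0,"ty":6,"tz":0,"ax":0,"ay":0,"az":0}
    - {"grip":1,"tx":0,"ty":7.5,"tz":0,"ax":0,"ay":0,"az":0}
    - {"grip":1,"tx":0,"ty":7.5,"tz":0,"ax":0,"ay":0,"az":0}

```text
time: 5.88
ee_pos: [0.5067, -0.2281, 0.0827]
tcp_rot: [[0.033, 0.003, -0.999], [0.999, 0.0, 0.033], [0.0, -1.0, -0.003]]
ft_force: [1.0, -5.2, -2.5]
gripper_width: 0.176
```

>>> move_arm:
  plan:
    - {"grip":1,"tx":-1,"ty":0.7,"tz":0,"ax":0,"ay":0,"az":0}
    - {"grip":1,"tx":-1,"ty":1,"tz":0,"ax":0,"ay":0,"az":0}

```text
time: 6.05
ee_pos: [0.5067, -0.2291, 0.0817]
tcp_rot: [[0.033, 0.003, -0.999], [0.999, 0.001, 0.033], [0.001, -1.0, -0.003]]
ft_force: [0.4, -1.3, 0.9]
gripper_width: 0.177
```

>>> move_arm:
  plan:
    - {"grip":-0.2,"tx":0,"ty":0,"tz":0,"ax":0,"ay":0,"az":0}
    - {"grip":-0.2,"tx":0,"ty":0,"tz":0,"ax":0,"ay":0,"az":0}
    - {"grip":-0.2,"tx":0,"ty":0,"tz":0,"ax":0,"ay":0,"az":0}
    - {"grip":-0.2,"tx":0,"ty":0,"tz":0,"ax":0,"ay":0,"az":0}
    - {"grip":-0.2,"tx":0,"ty":-10,"tz":0,"ax":0,"ay":0,"az":0}
    - {"grip":-0.2,"tx":0,"ty":-30,"tz":0,"ax":0,"ay":0,"az":0}
    - {"grip":1,"tx":0,"ty":-50,"tz":0,"ax":0,"ay":0,"az":0}
    - {"grip":1,"tx":0,"ty":-50,"tz":0,"ax":0,"ay":0,"az":0}
    - {"grip":1,"tx":0,"ty":-50,"tz":0,"ax":0,"ay":0,"az":0}
    - {"grip":1,"tx":0,"ty":-50,"tz":0,"ax":0,"ay":0,"az":0}
    - {"grip":1,"tx":0,"ty":-50,"tz":0,"ax":0,"ay":0,"az":0}
    - {"grip":1,"tx":0,"ty":-50,"tz":0,"ax":0,"ay":0,"az":0}
  force: 15

```text
time: 7.05
ee_pos: [0.5061, -0.229, 0.1311]
tcp_rot: [[0.034, 0.001, -0.999], [0.999, 0.001, 0.034], [0.001, -1.0, -0.001]]
ft_force: [-1.0, -0.4, -0.3]
gripper_width: 0.205
```

```bash
cat > look.py <<'E'
from h import *
import sys
c=read_camera("scene"); t=read_camera("top")
crop(c,90,110,210,280,4,"pics/h_s.png");crop(t,310,120,400,260,4,"pics/h_t.png")
a=cv2.imread("pics/h_s.png");b=cv2.imread("pics/h_t.png");m=np.zeros((680,840,3),np.uint8);m[:,:480]=a;m[:560,480:]=b
cv2.imwrite("pics/%s.png"%sys.argv[1],cv2.resize(m,None,fx=.88,fy=.88,interpolation=cv2.INTER_AREA))
o=sensors.get_obs();print(o["time"],o["ee_pos"],o["ft_force"],o["gripper_width"])
for n,cc,bb in(("top",t,(310,120,400,260)),("scene",c,(90,110,210,280))):
    for a in red(cc,*bb,float(sys.argv[2])): print(n,np.round(a[0],1),a[1],np.round(a[2],4))
E
python3 look.py rel .067
```

```text
7.15 [ 0.50624101 -0.22906503  0.13112209] [ 0.31024388 -0.02636339 -0.53513436] 0.11607750833954088
top [335.3 227.5] 51 [ 0.4556 -0.1839  0.067 ]
top [372.5 228.2] 57 [ 0.4532 -0.2682  0.067 ]
scene [184.4 133.3] 15 [ 0.2776 -0.1573  0.067 ]
scene [197.5 154.4] 36 [ 0.3666 -0.1212  0.067 ]
scene [186.1 168.8] 286 [ 0.4173 -0.1469  0.067 ]
scene [166.5 164.5] 42 [ 0.398  -0.1941  0.067 ]
scene [169.9 181.7] 43 [ 0.4582 -0.1817  0.067 ]
scene [124.  216.7] 67 [ 0.5561 -0.2691  0.067 ]
scene [164.6 216. ] 62 [ 0.561 -0.185  0.067]
```

View pics/rel.png

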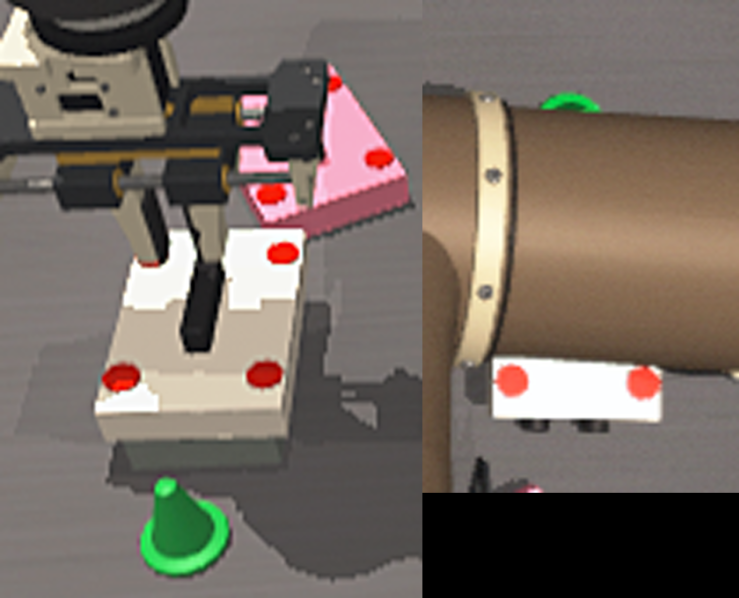

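The cover rests square on the catches with visible pads near (121,376), (264,374) and (283,252). I go to pad3, the +x,+y corner.

```bash
python3 -c "
from h import *
go(.5604,-.1865,.086,88.1)"
```

```text
t 7.15 pos [ 0.5062 -0.2291  0.1311] F [ 0.3 -0.  -0.5] w 0.116
shift mm [ 44.3  45.2 -52.6] turn [ 0.1 -0.   0. ]
```

>>> move_arm:
  plan:
    - {"grip":1,"tx":22,"ty":0,"tz":-26,"ax":0,"ay":0,"az":0}
    - {"grip":1,"tx":44.3,"ty":5,"tz":-52.6,"ax":0,"ay":0,"az":0}
    - {"grip":1,"tx":44.3,"ty":25,"tz":-52.6,"ax":0,"ay":0,"az":0}
    - {"grip":1,"tx":44.3,"ty":38,"tz":-52.6,"ax":0,"ay":0,"az":0}
    - {"grip":1,"tx":44.3,"ty":43,"tz":-52.6,"ax":0,"ay":0,"az":0}
    - {"grip":1,"tx":44.3,"ty":45,"tz":-52.6,"ax":0,"ay":0,"az":0}
    - {"grip":1,"tx":44.3,"ty":45,"tz":-52.6,"ax":0,"ay":0,"az":0}

```text
time: 7.73
ee_pos: [0.56, -0.1867, 0.0859]
tcp_rot: [[0.034, 0.0, -0.999], [0.999, 0.001, 0.034], [0.001, -1.0, -0.0]]
ft_force: [-0.2, 0.3, 0.1]
gripper_width: 0.004
```

>>> move_arm:
  plan:
    - {"grip":1,"tx":0,"ty":2,"tz":0,"ax":0,"ay":0,"az":0}
    - {"grip":1,"tx":0,"ty":4,"tz":0,"ax":0,"ay":0,"az":0}
    - {"grip":1,"tx":0,"ty":6,"tz":0,"ax":0,"ay":0,"az":0}
    - {"grip":1,"tx":0,"ty":7.5,"tz":0,"ax":0,"ay":0,"az":0}

```text
time: 8.07
ee_pos: [0.5605, -0.1869, 0.079]
tcp_rot: [[0.034, 0.002, -0.999], [0.999, 0.001, 0.034], [0.001, -1.0, -0.002]]
ft_force: [0.0, 2.1, 5.7]
gripper_width: 0.0
```

>>> move_arm:
  plan:
    - {"grip":1,"tx":0,"ty":1,"tz":0,"ax":0,"ay":0,"az":0}
    - {"grip":1,"tx":0,"ty":2,"tz":0,"ax":0,"ay":0,"az":0}
    - {"grip":1,"tx":0,"ty":3,"tz":0,"ax":0,"ay":0,"az":0}

```text
time: 8.32
ee_pos: [0.5607, -0.1867, 0.0763]
tcp_rot: [[0.034, 0.003, -0.999], [0.999, 0.001, 0.034], [0.001, -1.0, -0.003]]
ft_force: [-0.5, 0.5, 0.3]
gripper_width: 0.006
```

>>> move_arm:
  plan:
    - {"grip":1,"tx":0,"ty":1,"tz":0,"ax":0,"ay":0,"az":0}
    - {"grip":1,"tx":0,"ty":2,"tz":0,"ax":0,"ay":0,"az":0}
    - {"grip":1,"tx":0,"ty":3,"tz":0,"ax":0,"ay":0,"az":0}

```text
time: 8.57
ee_pos: [0.5605, -0.1868, 0.0729]
tcp_rot: [[0.034, 0.002, -0.999], [0.999, 0.001, 0.034], [0.001, -1.0, -0.002]]
ft_force: [-0.3, -0.2, -0.2]
gripper_width: 0.006
```

>>> move_arm:
  plan:
    - {"grip":1,"tx":0,"ty":1,"tz":0,"ax":0,"ay":0,"az":0}
    - {"grip":1,"tx":0,"ty":1.6,"tz":0,"ax":0,"ay":0,"az":0}

```text
time: 8.73
ee_pos: [0.5605, -0.1869, 0.0713]
tcp_rot: [[0.034, 0.002, -0.999], [0.999, 0.0, 0.034], [0.0, -1.0, -0.002]]
ft_force: [-1.8, 0.0, 6.1]
gripper_width: 0.004
```

>>> move_arm:
  plan:
    - {"grip":1,"tx":0,"ty":0.6,"tz":0,"ax":0,"ay":0,"az":0}
    - {"grip":1,"tx":0,"ty":0.8,"tz":0,"ax":0,"ay":0,"az":0}

```text
time: 8.9
ee_pos: [0.5606, -0.1869, 0.0712]
tcp_rot: [[0.033, 0.002, -0.999], [0.999, 0.0, 0.033], [0.0, -1.0, -0.002]]
ft_force: [-3.5, 2.6, 8.6]
gripper_width: 0.002
```

>>> move_arm:
  plan:
    - {"grip":1,"tx":0,"ty":1,"tz":0,"ax":0,"ay":0,"az":0}
    - {"grip":1,"tx":0,"ty":2,"tz":0,"ax":0,"ay":0,"az":0}

```text
time: 9.07
ee_pos: [0.5607, -0.187, 0.0708]
tcp_rot: [[0.033, 0.002, -0.999], [0.999, -0.0, 0.033], [-0.0, -1.0, -0.002]]
ft_force: [-7.9, 5.2, 24.7]
gripper_width: 0.002
```

>>> move_arm:
  plan:
    - {"grip":1,"tx":0,"ty":-25,"tz":0,"ax":0,"ay":0,"az":0}
    - {"grip":1,"tx":-40,"ty":-30,"tz":0,"ax":0,"ay":0,"az":0}
    - {"grip":1,"tx":-83.6,"ty":-30,"tz":0,"ax":0,"ay":0,"az":0}
    - {"grip":1,"tx":-83.6,"ty":-20,"tz":0,"ax":0,"ay":0,"az":0}
    - {"grip":1,"tx":-83.6,"ty":-16,"tz":0,"ax":0,"ay":0,"az":0}
    - {"grip":1,"tx":-83.6,"ty":-15,"tz":0,"ax":0,"ay":0,"az":0}

```text
time: 9.57
ee_pos: [0.5568, -0.2707, 0.0844]
tcp_rot: [[0.034, 0.0, -0.999], [0.999, 0.0, 0.034], [0.0, -1.0, -0.0]]
ft_force: [-0.0, -0.5, 0.4]
gripper_width: 0.002
```

```bash
python3 look.py p3 .067
```

```text
9.6667 [ 0.55758694 -0.26988532  0.08524885] [ 0.14588752 -0.79237567 -0.17287418] 0.00744130960965245
top [371.1 228.3] 55 [ 0.4529 -0.2651  0.067 ]
scene [182.9 133.4] 27 [ 0.2778 -0.1612  0.067 ]
scene [153.6 148.3] 64 [ 0.3336 -0.2315  0.067 ]
scene [197.5 154.4] 36 [ 0.3666 -0.1212  0.067 ]
scene [186.  169.6] 300 [ 0.4202 -0.147   0.067 ]
scene [166.6 164.8] 36 [ 0.3991 -0.1938  0.067 ]
scene [136.3 182. ] 18 [ 0.453  -0.2579  0.067 ]
scene [171.2 184.4] 45 [ 0.4676 -0.178   0.067 ]
scene [166.5 218.7] 65 [ 0.5687 -0.1806  0.067 ]
scene [126.3 219.4] 15 [ 0.5638 -0.2632  0.067 ]
```

View pics/p3.png

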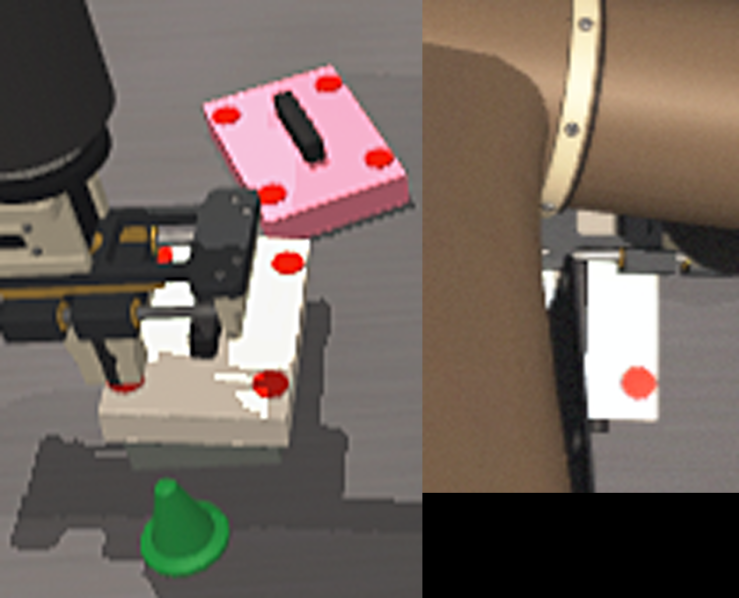

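```bash
python3 - <<'E'
from h import *
c=read_camera("scene")
for n,x,y in(("0",.4536,-.2671),("1",.4564,-.1831),("2",.5576,-.2705),("3",.5604,-.1865)): print(n,[np.round(proj(c,[x,y,z]),1).tolist() for z in(.067,.057)])
E
```

```text
0 [[132.2, 182.4], [133.2, 185.5]]
1 [[169.3, 181.1], [170.1, 184.3]]
2 [[123.2, 217.3], [124.5, 220.4]]
3 [[163.9, 215.8], [164.8, 218.9]]
```

>>> move_arm:
  plan:
    - {"grip":1,"tx":0,"ty":2,"tz":0,"ax":0,"ay":0,"az":0}
    - {"grip":1,"tx":0,"ty":4,"tz":0,"ax":0,"ay":0,"az":0}
    - {"grip":1,"tx":0,"ty":5.5,"tz":0,"ax":0,"ay":0,"az":0}
    - {"grip":1,"tx":0,"ty":7,"tz":0,"ax":0,"ay":0,"az":0}

```text
time: 10.05
ee_pos: [0.5592, -0.2702, 0.0802]
tcp_rot: [[0.03, 0.004, -1.0], [1.0, -0.002, 0.03], [-0.002, -1.0, -0.004]]
ft_force: [-1.7, -2.6, 10.4]
gripper_width: 0.002
```

>>> move_arm:
  plan:
    - {"grip":1,"tx":0,"ty":1,"tz":0,"ax":0,"ay":0,"az":0}
    - {"grip":1,"tx":0,"ty":2,"tz":0,"ax":0,"ay":0,"az":0}
    - {"grip":1,"tx":0,"ty":3,"tz":0,"ax":0,"ay":0,"az":0}

```text
time: 10.3
ee_pos: [0.5596, -0.2707, 0.0788]
tcp_rot: [[0.029, 0.005, -1.0], [1.0, -0.004, 0.028], [-0.004, -1.0, -0.005]]
ft_force: [-3.5, -3.1, 8.5]
gripper_width: 0.007
```

>>> move_arm:
  plan:
    - {"grip":1,"tx":0,"ty":1,"tz":0,"ax":0,"ay":0,"az":0}
    - {"grip":1,"tx":0,"ty":2,"tz":0,"ax":0,"ay":0,"az":0}
    - {"grip":1,"tx":0,"ty":3,"tz":0,"ax":0,"ay":0,"az":0}

```text
time: 10.55
ee_pos: [0.5599, -0.2711, 0.0769]
tcp_rot: [[0.027, 0.006, -1.0], [1.0, -0.005, 0.027], [-0.005, -1.0, -0.006]]
ft_force: [-1.9, -2.2, 3.8]
gripper_width: 0.005
```

>>> move_arm:
  plan:
    - {"grip":1,"tx":0,"ty":1,"tz":0,"ax":0,"ay":0,"az":0}
    - {"grip":1,"tx":0,"ty":2,"tz":0,"ax":0,"ay":0,"az":0}
    - {"grip":1,"tx":0,"ty":3,"tz":0,"ax":0,"ay":0,"az":0}
    - {"grip":1,"tx":0,"ty":4,"tz":0,"ax":0,"ay":0,"az":0}

```text
time: 10.88
ee_pos: [0.5599, -0.2707, 0.0726]
tcp_rot: [[0.027, 0.006, -1.0], [1.0, -0.005, 0.027], [-0.005, -1.0, -0.006]]
ft_force: [0.1, 0.3, 0.2]
gripper_width: 0.004
```

>>> move_arm:
  plan:
    - {"grip":1,"tx":0,"ty":1,"tz":0,"ax":0,"ay":0,"az":0}
    - {"grip":1,"tx":0,"ty":2,"tz":0,"ax":0,"ay":0,"az":0}

```text
time: 11.05
ee_pos: [0.56, -0.2706, 0.0712]
tcp_rot: [[0.027, 0.005, -1.0], [1.0, -0.005, 0.027], [-0.005, -1.0, -0.006]]
ft_force: [-4.2, 4.5, 16.0]
gripper_width: 0.004
```

>>> move_arm:
  plan:
    - {"grip":1,"tx":0,"ty":0.6,"tz":0,"ax":0,"ay":0,"az":0}
    - {"grip":1,"tx":0,"ty":1.2,"tz":0,"ax":0,"ay":0,"az":0}

```text
time: 11.22
ee_pos: [0.56, -0.2706, 0.0712]
tcp_rot: [[0.026, 0.006, -1.0], [1.0, -0.005, 0.026], [-0.005, -1.0, -0.006]]
ft_force: [-5.7, 3.2, 17.2]
gripper_width: 0.004
```

>>> move_arm:
  plan:
    - {"grip":1,"tx":0,"ty":-25,"tz":0,"ax":0,"ay":0,"az":0}
    - {"grip":1,"tx":0,"ty":-40,"tz":0,"ax":0,"ay":0,"az":0}
    - {"grip":1,"tx":0,"ty":-40,"tz":0,"ax":0,"ay":0,"az":0}

```text
time: 11.47
ee_pos: [0.5617, -0.2709, 0.1146]
tcp_rot: [[0.025, 0.01, -1.0], [1.0, -0.007, 0.025], [-0.007, -1.0, -0.011]]
ft_force: [0.5, -0.4, 0.6]
gripper_width: 0.003
```

```bash
python3 -c "
from h import *
go(.4550,-.1835,.086,88.1)"; python3 look.py p2 .057
```

```text
t 11.4667 pos [ 0.5617 -0.2709  0.1146] F [ 0.5 -0.4  0.6] w 0.003
shift mm [ 84.8  26.9 109.2] turn [ 0.6  0.5 -0.4]
11.5667 [ 0.5600769  -0.27024306  0.11161216] [-0.55911558  0.47861549  0.17688472] 0.007495509978391576
top [372.1 227.9] 55 [ 0.4539 -0.27    0.057 ]
scene [182.9 133.4] 27 [ 0.2642 -0.1633  0.057 ]
scene [152.7 144.1] 43 [ 0.3035 -0.2387  0.057 ]
scene [197.5 154.4] 36 [ 0.3545 -0.1225  0.057 ]
scene [184.9 169.7] 317 [ 0.4092 -0.1513  0.057 ]
scene [166.5 164.8] 37 [ 0.3877 -0.1966  0.057 ]
scene [133.1 184.9] 28 [ 0.4513 -0.2677  0.057 ]
scene [169.5 184.5] 42 [ 0.4571 -0.1843  0.057 ]
scene [124.1 220.5] 67 [ 0.5577 -0.2711  0.057 ]
scene [164.3 219.1] 58 [ 0.561  -0.1874  0.057 ]
```

View pics/p2.png

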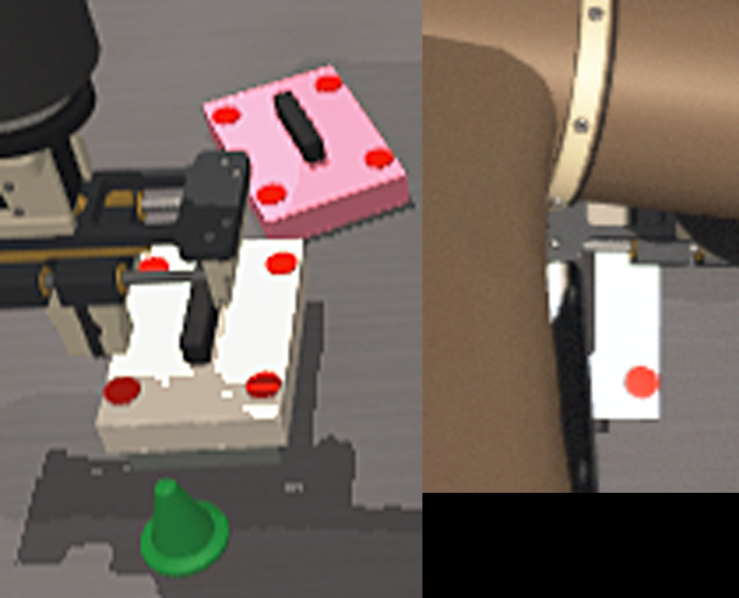

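All four pads now image at about the home height. I'll still press pad1 and pad0 each with about 20 N.

>>> move_arm:
  plan:
    - {"grip":1,"tx":25,"ty":0,"tz":32,"ax":0.6,"ay":0.5,"az":-0.4}
    - {"grip":1,"tx":50,"ty":0,"tz":64,"ax":0.6,"ay":0.5,"az":-0.4}
    - {"grip":1,"tx":75,"ty":0,"tz":96,"ax":0.6,"ay":0.5,"az":-0.4}
    - {"grip":1,"tx":84.4,"ty":5,"tz":107.5,"ax":0.6,"ay":0.5,"az":-0.4}
    - {"grip":1,"tx":84.4,"ty":20,"tz":107.5,"ax":0.6,"ay":0.5,"az":-0.4}
    - {"grip":1,"tx":84.4,"ty":27,"tz":107.5,"ax":0.6,"ay":0.5,"az":-0.4}
    - {"grip":1,"tx":84.4,"ty":29,"tz":107.5,"ax":0.6,"ay":0.5,"az":-0.4}
    - {"grip":1,"tx":84.4,"ty":29,"tz":107.5,"ax":0.6,"ay":0.5,"az":-0.4}

```text
time: 12.23
ee_pos: [0.4548, -0.1834, 0.0805]
tcp_rot: [[0.035, -0.006, -0.999], [0.999, 0.002, 0.035], [0.002, -1.0, 0.006]]
ft_force: [-0.5, 0.6, 0.8]
gripper_width: 0.008
```

```bash
python3 -c "
from h import *
go(.4555,-.1837,.073,88.1)"
```

```text
t 12.2333 pos [ 0.4548 -0.1834  0.0805] F [-0.5  0.6  0.8] w 0.008
shift mm [-0.3  7.5 -0.8] turn [-0.3 -0.1  0.1]
```

>>> move_arm:
  plan:
    - {"grip":1,"tx":0,"ty":2,"tz":-0.8,"ax":-0.3,"ay":0,"az":0}
    - {"grip":1,"tx":0,"ty":4,"tz":-0.8,"ax":-0.3,"ay":0,"az":0}
    - {"grip":1,"tx":0,"ty":6,"tz":-0.8,"ax":-0.3,"ay":0,"az":0}
    - {"grip":1,"tx":0,"ty":7.5,"tz":-0.8,"ax":-0.3,"ay":0,"az":0}

```text
time: 12.57
ee_pos: [0.4556, -0.1836, 0.0727]
tcp_rot: [[0.035, -0.001, -0.999], [0.999, 0.002, 0.035], [0.002, -1.0, 0.001]]
ft_force: [0.7, 0.2, 0.9]
gripper_width: 0.007
```

>>> move_arm:
  plan:
    - {"grip":1,"tx":0,"ty":1,"tz":0,"ax":0,"ay":0,"az":0}
    - {"grip":1,"tx":0,"ty":2,"tz":0,"ax":0,"ay":0,"az":0}
    - {"grip":1,"tx":0,"ty":2.5,"tz":0,"ax":0,"ay":0,"az":0}

```text
time: 12.82
ee_pos: [0.4557, -0.1838, 0.0712]
tcp_rot: [[0.035, -0.001, -0.999], [0.999, 0.001, 0.035], [0.001, -1.0, 0.001]]
ft_force: [-5.3, 3.6, 17.7]
gripper_width: 0.006
```

>>> move_arm:
  plan:
    - {"grip":1,"tx":0,"ty":1,"tz":0,"ax":0,"ay":0,"az":0}
    - {"grip":1,"tx":0,"ty":1.6,"tz":0,"ax":0,"ay":0,"az":0}

```text
time: 12.98
ee_pos: [0.4558, -0.1838, 0.0711]
tcp_rot: [[0.034, -0.0, -0.999], [0.999, 0.001, 0.034], [0.001, -1.0, 0.0]]
ft_force: [-8.4, 6.4, 27.4]
gripper_width: 0.004
```

>>> move_arm:
  plan:
    - {"grip":1,"tx":0,"ty":-20,"tz":0,"ax":0,"ay":0,"az":0}
    - {"grip":1,"tx":-40,"ty":-30,"tz":0,"ax":0,"ay":0,"az":0}
    - {"grip":1,"tx":-84,"ty":-30,"tz":0,"ax":0,"ay":0,"az":0}
    - {"grip":1,"tx":-84,"ty":-15,"tz":0,"ax":0,"ay":0,"az":0}
    - {"grip":1,"tx":-84,"ty":-9,"tz":0,"ax":0,"ay":0,"az":0}
    - {"grip":1,"tx":-84,"ty":-9,"tz":0,"ax":0,"ay":0,"az":0}

```text
time: 13.48
ee_pos: [0.4515, -0.2679, 0.0785]
tcp_rot: [[0.036, -0.003, -0.999], [0.999, 0.002, 0.036], [0.002, -1.0, 0.003]]
ft_force: [-0.6, 1.0, -0.4]
gripper_width: 0.006
```

```bash
python3 -c "
from h import *
go(.4530,-.2685,.073,88.1)"
```

```text
t 13.4833 pos [ 0.4515 -0.2679  0.0785] F [-0.6  1.  -0.4] w 0.006
shift mm [-0.6  5.5 -1.6] turn [-0.2 -0.2  0.1]
```

>>> move_arm:
  plan:
    - {"grip":1,"tx":0,"ty":2,"tz":-1.6,"ax":0,"ay":0,"az":0}
    - {"grip":1,"tx":0,"ty":4,"tz":-1.6,"ax":0,"ay":0,"az":0}
    - {"grip":1,"tx":0,"ty":5.5,"tz":-1.6,"ax":0,"ay":0,"az":0}

```text
time: 13.73
ee_pos: [0.4534, -0.2672, 0.0731]
tcp_rot: [[0.035, -0.003, -0.999], [0.999, 0.002, 0.035], [0.002, -1.0, 0.003]]
ft_force: [0.3, -0.7, 0.5]
gripper_width: 0.007
```

>>> move_arm:
  plan:
    - {"grip":1,"tx":0,"ty":1,"tz":0,"ax":0,"ay":0,"az":0}
    - {"grip":1,"tx":0,"ty":2,"tz":0,"ax":0,"ay":0,"az":0}
    - {"grip":1,"tx":0,"ty":2.5,"tz":0,"ax":0,"ay":0,"az":0}

```text
time: 13.98
ee_pos: [0.4538, -0.2667, 0.0713]
tcp_rot: [[0.034, -0.002, -0.999], [0.999, 0.002, 0.034], [0.002, -1.0, 0.002]]
ft_force: [-2.4, 4.7, 11.6]
gripper_width: 0.007
```

>>> move_arm:
  plan:
    - {"grip":1,"tx":0,"ty":1,"tz":0,"ax":0,"ay":0,"az":0}
    - {"grip":1,"tx":0,"ty":2,"tz":0,"ax":0,"ay":0,"az":0}

```text
time: 14.15
ee_pos: [0.4539, -0.2667, 0.071]
tcp_rot: [[0.032, -0.002, -0.999], [0.999, 0.001, 0.032], [0.001, -1.0, 0.002]]
ft_force: [-9.2, 6.9, 30.4]
gripper_width: 0.007
```

>>> move_arm:
  plan:
    - {"grip":1,"tx":0,"ty":-20,"tz":0,"ax":0,"ay":0,"az":0}
    - {"grip":1,"tx":0,"ty":-30,"tz":-40,"ax":0,"ay":0,"az":0}
    - {"grip":1,"tx":0,"ty":-30,"tz":-80,"ax":0,"ay":0,"az":0}
    - {"grip":1,"tx":0,"ty":-30,"tz":-104,"ax":0,"ay":0,"az":0}
    - {"grip":1,"tx":0,"ty":-20,"tz":-104,"ax":0,"ay":0,"az":0}
    - {"grip":1,"tx":0,"ty":-10,"tz":-104,"ax":0,"ay":0,"az":0}
    - {"grip":1,"tx":0,"ty":-10,"tz":-104,"ax":0,"ay":0,"az":0}

```text
time: 14.73
ee_pos: [0.5557, -0.2693, 0.078]
tcp_rot: [[0.033, -0.007, -0.999], [0.999, 0.002, 0.033], [0.002, -1.0, 0.007]]
ft_force: [-0.8, -0.1, -0.8]
gripper_width: 0.009
```

Next I re-press pad2 to over 20 N, since it reached only 17 N before.

>>> move_arm:
  plan:
    - {"grip":1,"tx":-0.5,"ty":2,"tz":-1.5,"ax":0,"ay":0,"az":0}
    - {"grip":1,"tx":-0.5,"ty":4,"tz":-1.5,"ax":0,"ay":0,"az":0}
    - {"grip":1,"tx":-0.5,"ty":6,"tz":-1.5,"ax":0,"ay":0,"az":0}
    - {"grip":1,"tx":-0.5,"ty":7,"tz":-1.5,"ax":0,"ay":0,"az":0}

```text
time: 15.07
ee_pos: [0.5568, -0.2699, 0.0713]
tcp_rot: [[0.033, -0.007, -0.999], [0.999, 0.002, 0.033], [0.002, -1.0, 0.007]]
ft_force: [-4.0, 2.9, 10.0]
gripper_width: 0.007
```

>>> move_arm:
  plan:
    - {"grip":1,"tx":0,"ty":1,"tz":0,"ax":0,"ay":0,"az":0}
    - {"grip":1,"tx":0,"ty":2,"tz":0,"ax":0,"ay":0,"az":0}

```text
time: 15.23
ee_pos: [0.5568, -0.2699, 0.0712]
tcp_rot: [[0.032, -0.006, -0.999], [0.999, 0.002, 0.032], [0.002, -1.0, 0.006]]
ft_force: [-6.6, 5.8, 20.9]
gripper_width: 0.006
```

Now I lift away and move clear, back toward -y.

>>> move_arm:
  plan:
    - {"grip":1,"tx":0,"ty":-20,"tz":0,"ax":0,"ay":0,"az":0}
    - {"grip":1,"tx":0,"ty":-50,"tz":0,"ax":0,"ay":0,"az":0}
    - {"grip":1,"tx":-30,"ty":-85,"tz":20,"ax":0,"ay":0,"az":0}
    - {"grip":1,"tx":-60,"ty":-110,"tz":50,"ax":0,"ay":0,"az":0}
    - {"grip":1,"tx":-90,"ty":-130,"tz":80,"ax":0,"ay":0,"az":0}
    - {"grip":1,"tx":-125,"ty":-140,"tz":100,"ax":0,"ay":0,"az":0}
    - {"grip":1,"tx":-160,"ty":-140,"tz":115,"ax":0,"ay":0,"az":0}
    - {"grip":1,"tx":-195,"ty":-140,"tz":130,"ax":0,"ay":0,"az":0}
    - {"grip":1,"tx":-230,"ty":-140,"tz":140,"ax":0,"ay":0,"az":0}
    - {"grip":1,"tx":-260,"ty":-140,"tz":150,"ax":0,"ay":0,"az":0}
    - {"grip":1,"tx":-290,"ty":-140,"tz":160,"ax":0,"ay":0,"az":0}
    - {"grip":1,"tx":-290,"ty":-140,"tz":160,"ax":0,"ay":0,"az":0}
    - {"grip":1,"tx":-290,"ty":-140,"tz":160,"ax":0,"ay":0,"az":0}

```text
time: 16.32
ee_pos: [0.3868, -0.5563, 0.2112]
tcp_rot: [[0.036, -0.006, -0.999], [0.999, 0.002, 0.036], [0.002, -1.0, 0.006]]
ft_force: [-0.0, 0.3, -0.2]
gripper_width: 0.007
```

```bash
python3 look.py fin .057; python3 - <<'E'
from h import *
c=read_camera("scene"); crop(c,110,165,190,265,7,"pics/fin2.png")
cv2.imwrite("pics/finfull.png",np.vstack([c["img"],read_camera("top")["img"]])[:,:,::-1][:,:512][::1])
E
```

```text
16.4167 [ 0.38799078 -0.5546139   0.21161645] [-0.30202007  0.30247514  0.27174238] 0.010238972585586165
top [335.7 182.7] 62 [ 0.5593 -0.189   0.057 ]
top [371.9 183.2] 65 [ 0.5573 -0.2726  0.057 ]
top [335.3 227.3] 68 [ 0.4558 -0.1857  0.057 ]
top [371.9 228.1] 61 [ 0.4534 -0.2695  0.057 ]
scene [182.8 133.5] 28 [ 0.2642 -0.1637  0.057 ]
scene [152.8 143.5] 41 [ 0.3008 -0.2387  0.057 ]
scene [154.1 154.7] 15 [ 0.3465 -0.2308  0.057 ]
scene [197.5 154.6] 39 [ 0.3553 -0.1224  0.057 ]
scene [184.1 169.2] 324 [ 0.4073 -0.1533  0.057 ]
scene [166.5 164.8] 37 [ 0.3877 -0.1966  0.057 ]
scene [132.7 185.9] 46 [ 0.4547 -0.2682  0.057 ]
scene [169.5 184.4] 48 [ 0.4566 -0.1843  0.057 ]
scene [164.3 218.9] 60 [ 0.5604 -0.1874  0.057 ]
scene [124.1 220.5] 67 [ 0.5577 -0.2711  0.057 ]
```

View pics/fin.png

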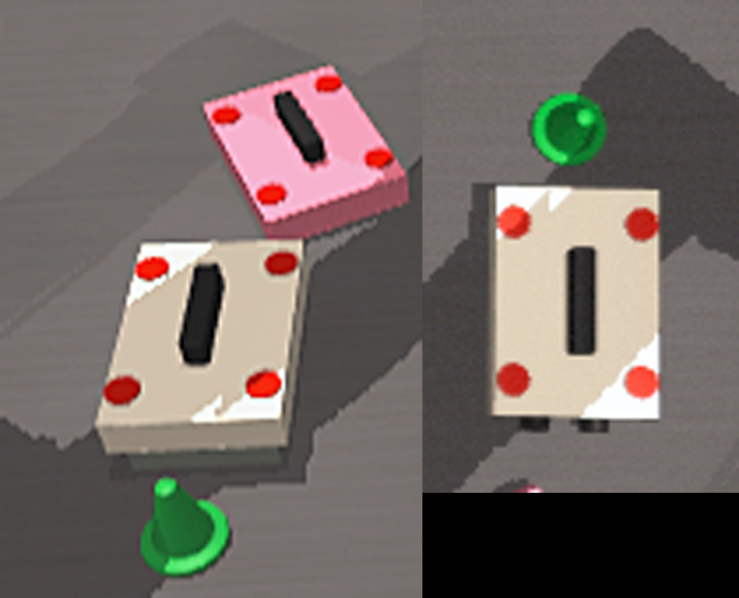

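View pics/fin2.png

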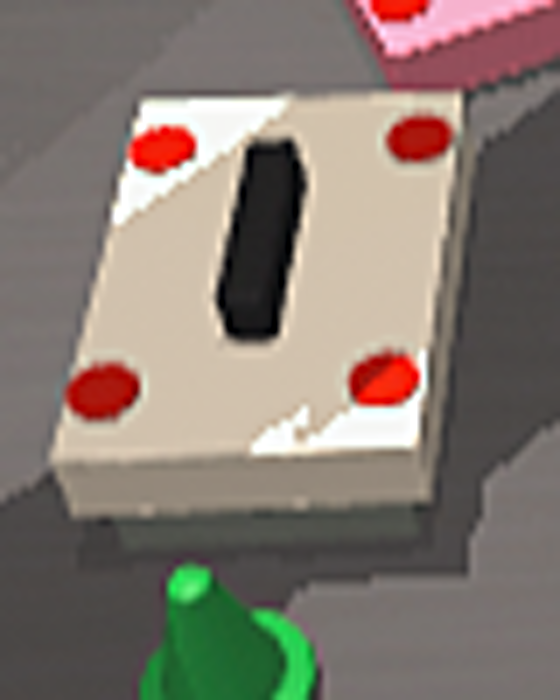

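The cover sits level on the cone's box, with all pads imaging at home height, and the cone, padlock and ring were never touched. I'm handing in.

```bash
python3 -c "
from h import *
print(r.close_job())"
```

```text
the job is handed in; nothing more can be done
None
```

I put the white cover on the box with the green cone (box_b, at -y) and pressed its four corners down in the order pad3, pad2, pad1, pad0. I then pressed pad2 again because its first press reached only 17 N. The arm was clear and touching nothing when I handed the job in at about 16.5 s of the 61 s allowed.

**Last checks**
- **Height:** all four pads stopped the closed fingertips at the same height, about 57 mm above the bed, which is the home height. In both cameras the pads match home positions to about 2 mm.
- **Force:** the final presses reached about 21 to 30 N on each pad. This is a little above the suggested 20 N.
- **Surroundings:** the cone stands where it was. The arm never went near the padlock, the ring or the other box, but I did not measure their positions again at the end.

**What was less certain**
- I felt separate snaps only while pressing pad3 and pad2. Pad1 and pad0 were already home before I pressed them, so they seem to have clicked along with their neighbours. There is no direct click sensor to confirm that.
- The two cameras disagreed by about 1 to 3 mm on the box and cover positions, within what I expected from the calibration.

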